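# Drop the tapered steel cup back into the pen stand

## Task

The little steel cup with the tapered lower half belongs in the round tapered well of the wooden pen stand. Pick it up, lower it into the well until it is at least half way in before you let go, and leave it sitting fully home and upright. Do not shove the pen stand, and leave the taller straight-sided steel tumbler standing where it is.

Things in the scene. Friction and masses are not known exactly. Their poses are not given: they have to be found in the camera images.
- cup: Empty open steel cup, loose, about 0.12 kg, standing upright. 72 mm high: the lower 36 mm taper from 30 mm diameter at the flat base up to 56 mm; the upper 36 mm are a straight upright band of 56 mm diameter (wall 3 mm), which is where to grip it. Polished and round, so yaw does not matter. Origin: centre of its underside; z up.
- stand: Brown wooden pen stand, loose, about 0.6 kg: a block 100 mm (its x) by 160 mm (its y) by 60 mm high. Near its -y end is the round tapered well; near its +y end three short pencils stand in a row along x (at y = +60 mm, x = -28, 0, +28 mm), at most 110 mm above the desk. Origin: centre of its underside; z up.
- well (a point): Centre of the well's mouth, in the stand's top face, 25 mm from the block's centre towards -y, 60 mm above its underside; axes as the stand's. The mouth is about 54 mm wide; the polished well narrows with the cup's own taper (20 degrees each side), so the cup centres itself. Fully home, the cup hangs on the taper, underside 32 mm below this point, its straight band all above the block.
- tumbler: Bystander: a steel tumbler with straight sides all the way, 62 mm diameter, 95 mm high, loose, standing upright near the cup; it does not fit the well. Origin: centre of its underside.
There are look-alikes about, which are no part of the job. Leave any turquoise or yellow look-alike of the stand alone.

How it is judged:
By the outcome, as a careful person would: the job done as asked, in the order asked, and still so for the second after the job is handed in, with the robot touching nothing.
It also fails if it takes over 38 s, if anything falls off the work surface, if the arm or the gripper's body presses on something with over 40 N, if the wrist force passes 120 N, or if a joint passes its speed limit or range.

## Robot

A 6-joint arm with a two-finger parallel gripper is mounted at the origin on the work surface. World frame = base frame: x ahead of the robot, y to its left, z up, the work surface at z = 0. Lengths are in m, angles in rad, forces in N, time in s.
With the tool pointing down it reaches from about 0.25 to 0.775 m from the base axis. Payload 8.9 kg.
Tool frame: the origin (TCP) lies at the very end of the fingers, on their centre line; the grasp point (between the pads) lies robot.grip_depth behind it (robot.grip_depth is the distance from the TCP to the grasp point, in m); z points along the fingers, y is the line along which they close (so a half turn about z gives the same grasp; the last joint's range is limited). The gripper opens to 85 mm and grips with 20 to 120 N. Pads are 22 mm wide; open, the fingers measure 114 mm over their backs; the gripper's body (76 mm by 85 mm) begins 54 mm behind the grasp point. The pads swing forward as they close: fully open they stand 13 mm farther back than shut.
Start: joints at [-1.451, 0.291, -0.153, 1.127, 0, 1.431], TCP at [0.134, -0.508, 0.231] pointing down, gripper open.
Joint ranges: [-2.52, 2.52], [-0.91, 1.74], [-1.3, 1.37], [-1.96, 2.02], [-1.52, 1.47], [-3.14, 3.14]. Speed limits (rad/s): [2.22, 2.22, 2.79, 3.14, 3.14, 3.14].

## Interface

Orientations are given as a unit quaternion [w, x, y, z].
In Python, from plant import robot gives the robot as it stands. The module is installed in compiled form; this text tells all that it offers.
- The arm moves only by the tool handwheel, called as name(argument=value, ...), one argument or row to a line, values as JSON. Schema: {"type":"object","properties":{"increments":{"type":"string"},"clamp_n":{"type":"number"},"only":{"type":"string"},"quiet":{"type":"boolean"},"lines":{"type":"string"}},"required":["increments"],"additionalProperties":false}. increments is a string of 1 to 20 rows, parted by semicolons, with the numbers parted by spaces; each row has 7 numbers: dx, dy, dz in fractions of the full range, 1 being 0.25 m, then a rotation vector rx, ry, rz in fractions of the full range, 1 being 4 rad, then the finger opening in m; each row shifts and turns the commanded pose from where the row before left it, along the tool's axes as they then stand; what a row does not reach is not made up. A row lasts 1/8 s, in which the tool goes at most 0.0625 m and 0.188 rad, less where a joint would pass 70% of its speed; a pose out of reach is approached as far as the arm can. The fingers move at their own pace and stop on an object; clamp_n is the grip in N (left out, the last holds). Time passes only in rows, so rows that do not move let the fingers close. The tool returns the time, the measured TCP pose, the force, the opening and the grip force at its end. only (a regular expression) keeps the lines of the reply that match it, lines (a string "A,B") keeps lines A to B, and quiet returns only ok. No shift or turn number may pass 1 either way. Input that does not fit is refused with a message, and nothing moves.
- robot.state(): the state, without advancing time (a new reading comes with each control period).
- robot.read_camera(name): name is "side" or "top" or "wrist"; returns a dict with "color" (400x640x3 uint8, blue, green, red), "camera_matrix" (3x3 intrinsics, pixels), "rvec" (rotation vector, rad) and "tvec" (3), from world to camera coordinates, as OpenCV has them. Camera axes: x right, y down, z forward; pixel columns grow to the right and rows downward; lengths in m; the calibration is good to about 2 mm. A picture is of the moment at which its call begins. There is no depth.
- robot.job_done(): hands the job in; it is judged then, once.
Trained networks look in a picture, given as the dict that the camera call returned (one of the last four; its "shot" number tells which), for a name from the list of things; names that differ only in an ending like _2 or _b are one class to them, and where a whole thing is asked for, a point or a joint stands for the part that bears it (a point fixed in the world has none). Each returns a list of dicts, best first, with "confidence" (0 to 1); they miss things now and then, are a little off and sometimes report something else, mostly with a low value. They report only what shows in the picture. A call takes as long as a camera call. They do not tell look-alikes from the thing itself.
- robot.recognise(thing, picture): "point" ([column, row] as shares, 0 to 1, of the picture: columns of its width, rows of its height, amid what is visible of it).
The state is a dict: "t": time; "joint_pos": joint angles; "joint_vel": joint speeds; "effort": joint torques, N m; "tcp_pos": TCP position; "tcp_rot": TCP orientation; "wrist_force": force on the tool from outside, world axes, zero at the start; "wrist_torque": the same for the moment, N m; "opening": finger opening in m; "finger_force": force on a finger pad.
Only numpy, scipy, OpenCV 4.12 (cv2) and the standard library are available. Lean on these libraries where they do the work, as an engineer would, in place of code of your own. Each camera call takes 0.05 s, during which the arm holds its last target. There are 200 camera calls.

## Working session

There is one attempt and no reset: what is moved stays moved. The work goes in short steps, Python scripts to look and compute and a tool call to move; the robot and the scene stay as the last step left them, time stands still between calls to the robot, and variables do not carry over. Pictures are saved under pics/ and viewed, at most 10 in all, crops included, and the job is handed in when it is done.

```bash
mkdir -p pics
```

Create h.py:
```python
import numpy as np, cv2
from plant import robot
def ray(p,uv):
    R=cv2.Rodrigues(np.array(p["rvec"],float))[0];t=np.array(p["tvec"],float).ravel()
    d=R.T@np.linalg.inv(np.array(p["camera_matrix"]))@np.array([uv[0],uv[1],1.]);return -R.T@t,d
def atz(p,uv,z):
    c,d=ray(p,uv);return c+d*(z-c[2])/d[2]
def proj(p,X):
    return cv2.projectPoints(np.array(X,float).reshape(-1,3),np.array(p["rvec"],float),np.array(p["tvec"],float),np.array(p["camera_matrix"],float),None)[0].reshape(-1,2)
```

Run:
```python
from h import *
ims=[]
for n in("top","side"):
    p=robot.read_camera(n);cv2.imwrite(f"pics/{n}0.png",p["color"])
    print(n,"cam",ray(p,(320,200))[0].round(3))
    for th,z in(("cup",.04),("stand",.05),("well",.06),("tumbler",.05)):
        for r in robot.recognise(th,p):
            uv=np.array(r["point"])*[640,400];print(th,round(r["confidence"],2),uv.round(),atz(p,uv,z).round(3))
s=robot.state();print(s["tcp_pos"],s["tcp_rot"],robot.grip_depth,s["t"])
```

```text
top cam [0.397 0.027 1.245]
cup 0.78 [372. 176.] [ 0.557 -0.1    0.04 ]
stand 0.81 [210. 137.] [0.667 0.357 0.05 ]
stand 0.72 [273. 188.] [0.523 0.178 0.05 ]
stand 0.55 [239. 264.] [0.312 0.27  0.05 ]
well 0.85 [238. 260.] [0.322 0.271 0.06 ]
well 0.69 [275. 189.] [0.52 0.17 0.06]
tumbler 0.67 [438. 193.] [ 0.509 -0.283  0.05 ]
tumbler 0.48 [373. 174.] [ 0.561 -0.101  0.05 ]
side cam [ 0.334 -0.721  0.679]
cup 0.6 [361. 232.] [ 0.567 -0.096  0.04 ]
stand 0.89 [245. 164.] [0.312 0.258 0.05 ]
stand 0.79 [320. 175.] [0.521 0.149 0.05 ]
stand 0.74 [351. 139.] [0.664 0.323 0.05 ]
well 0.95 [320. 177.] [0.514 0.125 0.06 ]
well 0.95 [353. 140.] [0.663 0.3   0.06 ]
well 0.92 [250. 165.] [0.327 0.233 0.06 ]
tumbler 0.86 [363. 294.] [ 0.515 -0.279  0.05 ]
[ 0.13435436 -0.50749959  0.23129672] [-1.30514618e-05  9.91640590e-01  1.29030770e-01  1.96307166e-05] 0.0187 0.5
```

View pics/top0.png

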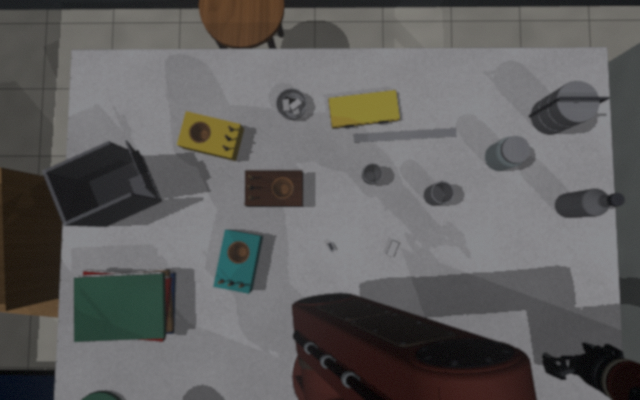

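View pics/side0.png

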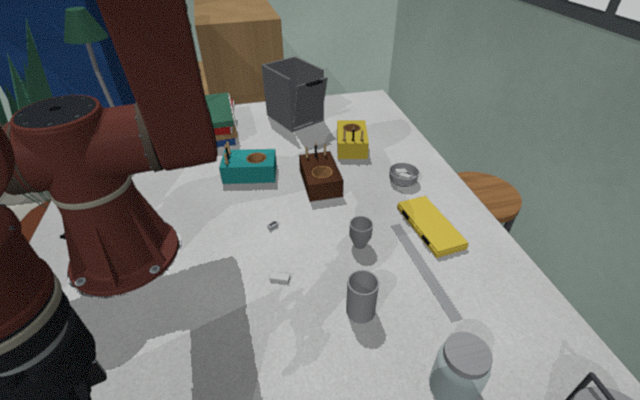

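Cup candidates: the grey vessel at side (361,232) / top (377,174), which is short with a tapered foot, and the grey vessel at side (362,296) / top (440,193), which is taller and straight-sided, so it is the tumbler. Stand candidates are turquoise, yellow and brown; the brown one at top (273,188) / side (320,177) is the one meant. I'll confirm this in one crop and refine the positions.

Run:
```python
from h import *
P={n:robot.read_camera(n) for n in("top","side")}
t=P["top"]["color"];s=P["side"]["color"]
c=lambda im,x,y,w,h,k:cv2.resize(im[y:y+h,x:x+w],None,fx=k,fy=k,interpolation=cv2.INTER_CUBIC)
a=c(s,295,140,100,185,3)          # 300x555
b=np.vstack([c(t,235,160,80,55,5),c(t,350,150,80,55,5)])  # 400x550
b=cv2.copyMakeBorder(b,0,5,0,0,cv2.BORDER_CONSTANT)
cv2.imwrite("pics/crop.png",np.hstack([a,b]))
# brown block from the top
hsv=cv2.cvtColor(t,cv2.COLOR_BGR2HSV)
m=((hsv[...,1]>70)&(hsv[...,2]<130)).astype(np.uint8);m2=np.zeros_like(m);m2[160:215,235:315]=m[160:215,235:315]
k=max(cv2.findContours(m2,0,2)[0],key=cv2.contourArea);r=cv2.minAreaRect(k);print(r)
bx=cv2.boxPoints(r);print([atz(P["top"],q,.06).round(3)[:2] for q in bx])
```

```text
((273.5, 188.0), (32.0, 55.0), 90.0)
[array([0.566, 0.252]), array([0.566, 0.099]), array([0.477, 0.098]), array([0.477, 0.251])]
```

View pics/crop.png

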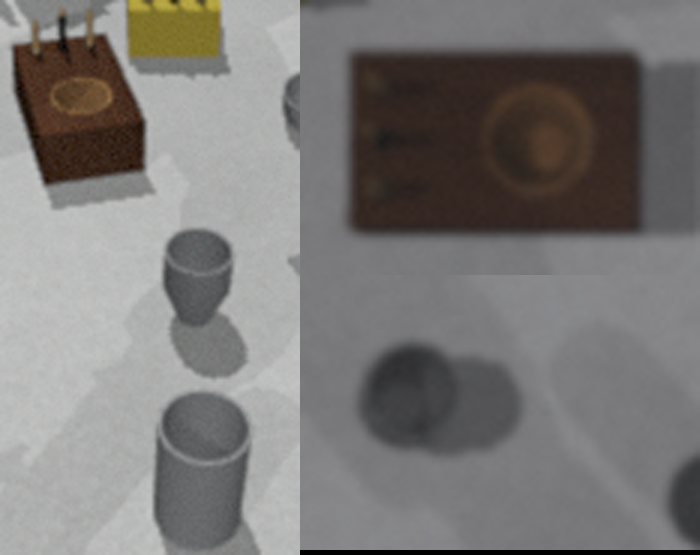

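The crop shows the tapered cup with its rim at side (361,224) / top (372,174), the straight tumbler below it, and the brown stand with the well mouth at top (283,188) / side (322,172). The pencils are on the +y side and the yaw is about 0.

Run:
```python
from h import *
P={n:robot.read_camera(n) for n in("top","side")}
for nm,z,a,b in(("rim",.072,(371.8,173.8),(361,223.3)),("well",.06,(282.4,187.4),(322,171.7))):
    print(nm,atz(P["top"],a,z).round(4),atz(P["side"],b,z).round(4))
print(robot.state()["t"])
```

```text
rim [ 0.5594 -0.0964  0.072 ] [ 0.5651 -0.0989  0.072 ]
well [0.5229 0.15   0.06  ] [0.526  0.1481 0.06  ]
0.7
```

The manual's scale: shifts go in shares of 0.25 m and turns go in shares of 4 rad. Converting my numbers, 0.05 m is 0.2, -0.028 m is -0.112, -0.187 rad is -0.0468.

handwheel(
  increments="0.2 -0.112 0 0 0 0 0.085;0.2 -0.112 0 0 0 0 0.085;0.2 -0.112 0 0 0 0 0.085;0.2 -0.112 0 0 0 0 0.085;0.2 -0.112 0 0 0 0 0.085;0.2 -0.112 0 0 0 0 0.085;0.2 -0.112 0 0 0 0 0.085;0.2 -0.112 0 0 0 0 0.085;0.2 -0.112 0 0 0 0 0.085;0.2 -0.112 0 0 0 0 0.085;0 0 0 0 0 -0.0468 0.085;0 0 0 0 0 -0.0468 0.085;0 0 0 0 0 -0.0468 0.085;0 0 0 0 0 -0.0468 0.085;0 0 0 0 0 -0.0468 0.085;0 0 0 0 0 -0.0468 0.085;0 0 0 0 0 -0.0468 0.085;0 0 0 0 0 0 0.085",
)

```text
t: 2.95
tcp_pos: [0.546, -0.1089, 0.2313]
tcp_rot: [0.0, 0.709, 0.706, -0.0]
wrist_force: [0.9, -0.4, 0.0]
opening: 0.085
finger_force: 0.0
```

Run:
```python
from h import *
p=robot.read_camera("wrist");cv2.imwrite("pics/w1.png",p["color"])
print(ray(p,(320,200))[0].round(3),proj(p,[[.561,-.097,.072],[.561,-.097,0]]).round(),robot.state()["joint_pos"],robot.state()["tcp_rot"])
```

```text
[ 0.547 -0.029  0.374] [[335. 171.]
 [332. 157.]] [-3.28106517e-01  3.51343163e-01 -6.67445824e-02  1.15268897e+00
 -4.86737321e-06  1.24983545e+00] [9.86582796e-06 7.09628629e-01 7.04575907e-01 2.18146536e-06]
```

View pics/w1.png

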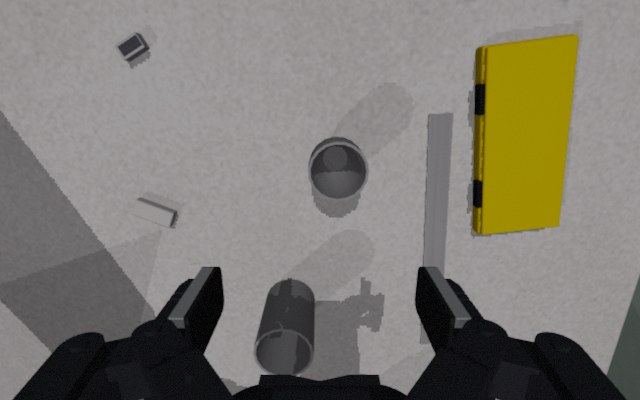

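Wrist view: the cup rim is centred at (338,170), 3 px right of the prediction, so the cup is at about (0.5625, -0.0965). The tumbler's rim shows at (284,352), and the fingers clear it. I'm going down to grip.

Scaled: 0.05 m is 0.2, 0.044 m is 0.176.

handwheel(
  increments="0.05 0.066 0 0 0 0 0.085;0 0 0.2 0 0 0 0.085;0 0 0.2 0 0 0 0.085;0 0 0.2 0 0 0 0.085;0 0 0.176 0 0 0 0.085;0 0 0 0 0 0 0.085;0 0 0 0 0 0 0.05;0 0 0 0 0 0 0.05;0 0 0 0 0 0 0.05;0 0 0 0 0 0 0.05;0 0 0 0 0 0 0.05;0 0 0 0 0 0 0.05",
  clamp_n=35,
)

```text
t: 4.5
tcp_pos: [0.5642, -0.0969, 0.0397]
tcp_rot: [0.002, 0.708, 0.706, 0.001]
wrist_force: [-0.8, -0.8, 6.8]
opening: 0.0561
finger_force: 36.4
```

Run:
```python
from h import *
p=robot.read_camera("wrist");cv2.imwrite("pics/w2.png",p["color"])
```

```text
(no output)
```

View pics/w2.png

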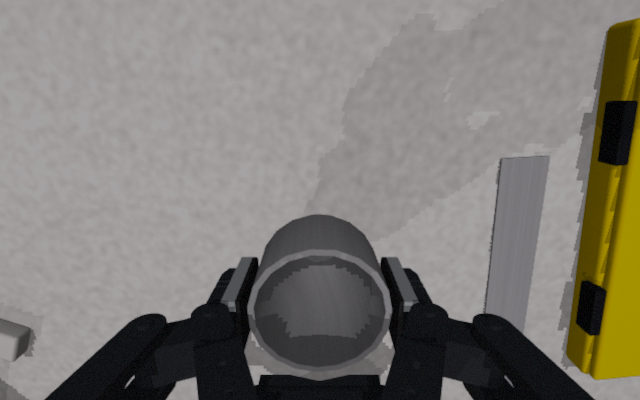

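Gripped at an opening of 56 mm, with the rim level between the pads at about (320,308). Next I lift, move towards the well and stop short to look.

Scaled: -0.05 m is -0.2, -0.03 m is -0.12.

handwheel(
  increments="0 0 -0.08 0 0 0 0.05;0 0 -0.2 0 0 0 0.05;0 0 -0.2 0 0 0 0.05;0 0 -0.12 0 0 0 0.05;0.2 -0.048 0 0 0 0 0.05;0.2 -0.052 0 0 0 0 0.05;0.2 -0.052 0 0 0 0 0.05;0 0 0 0 0 0 0.05;0 0 0 0 0 0 0.05",
)

```text
t: 5.68
tcp_pos: [0.5256, 0.0535, 0.1884]
tcp_rot: [0.001, 0.708, 0.706, 0.001]
wrist_force: [0.4, -0.8, -1.2]
opening: 0.0559
finger_force: 38.0
```

Run:
```python
from h import *
p=robot.read_camera("wrist");cv2.imwrite("pics/w3.png",p["color"])
print(proj(p,[.526,.149,.06]),ray(p,(0,0))[0])
for r in robot.recognise("well",p):
    uv=np.array(r["point"])*[640,400];print(r["confidence"],uv,atz(p,uv,.06))
```

```text
[[318.50629457  71.30313315]] [0.52587094 0.13397312 0.33080467]
0.68 [315.904  67.8  ] [0.52406238 0.15144407 0.06      ]
```

View pics/w3.png

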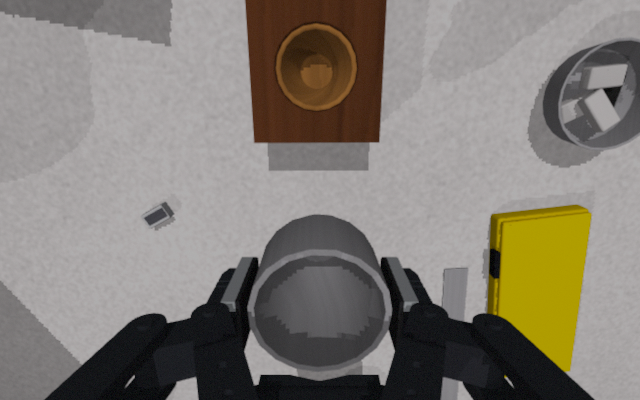

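The well mouth is centred at (316.5,67) and the held cup's rim at (320.5,310).

Run:
```python
from h import *
p=robot.read_camera("wrist")
print(atz(p,(320.5,310),.2207),atz(p,(316.5,67),.06),robot.state()["tcp_pos"])
```

```text
[0.52651632 0.05425845 0.2207    ] [0.52456989 0.15120763 0.06      ] [0.52553001 0.05265187 0.18762791]
```

handwheel(
  increments="0.192 -0.002 0 0 0 0 0.05;0.194 -0.004 0 0 0 0 0.05;0 0 0 0 0 0 0.05;0 0 0.16 0 0 0 0.05;0 0 0.16 0 0 0 0.05;0 0 0.072 0 0 0 0.05;0 0 0 0 0 0 0.05;0 0 0 0 0 0 0.05",
)

```text
t: 6.82
tcp_pos: [0.5247, 0.1495, 0.0902]
tcp_rot: [0.0, 0.709, 0.706, 0.0]
wrist_force: [-0.5, -0.0, -0.8]
opening: 0.056
finger_force: 37.9
```

Run:
```python
from h import *
p=robot.read_camera("wrist")
q=robot.read_camera("side")
a=p["color"][150:400,160:480];b=cv2.resize(q["color"][120:210,270:385],None,fx=3.5,fy=3.5,interpolation=cv2.INTER_CUBIC)
b=cv2.resize(b,(400,313));a=cv2.resize(a,(400,313));cv2.imwrite("pics/w4.png",np.hstack([a,b]))
```

```text
(no output)
```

View pics/w4.png

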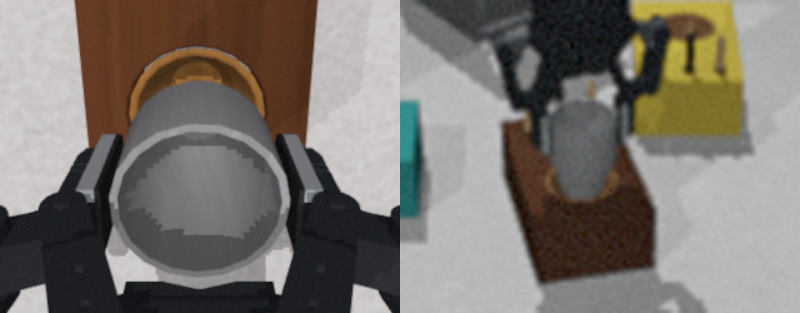

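The cup's base is entering the well mouth and is centred in both views (wrist half of the crop at about (200,190), side half at about (585,180)). I'm lowering in small steps and watching the force.

Scaled: 0.005 m is 0.02, 0.004 m is 0.016.

handwheel(
  increments="0 0 0.02 0 0 0 0.05;0 0 0.02 0 0 0 0.05;0 0 0.016 0 0 0 0.05;0 0 0 0 0 0 0.05;0 0 0 0 0 0 0.05",
)

```text
t: 7.55
tcp_pos: [0.5239, 0.1502, 0.0753]
tcp_rot: [0.0, 0.708, 0.706, -0.0]
wrist_force: [0.5, -0.0, -0.6]
opening: 0.0559
finger_force: 38.0
```

handwheel(
  increments="0 0 0.008 0 0 0 0.05;0 0 0.008 0 0 0 0.05;0 0 0 0 0 0 0.05;0 0 0 0 0 0 0.05",
)

```text
t: 8.05
tcp_pos: [0.5241, 0.1505, 0.0714]
tcp_rot: [-0.0, 0.708, 0.706, 0.0]
wrist_force: [0.7, 2.4, -0.3]
opening: 0.0559
finger_force: 38.0
```

Scaled: 0.001 m is 0.004.

handwheel(
  increments="0.004 0 0.004 0 0 0 0.05;0 0 0.004 0 0 0 0.05;0 0 0 0 0 0 0.05;0 0 0 0 0 0 0.05",
)

```text
t: 8.55
tcp_pos: [0.524, 0.1513, 0.0694]
tcp_rot: [0.0, 0.708, 0.706, 0.0]
wrist_force: [1.7, 2.0, 0.3]
opening: 0.056
finger_force: 38.0
```

handwheel(
  increments="0 0 0.004 0 0 0 0.05;0 0 0.004 0 0 0 0.05;0 0 0 0 0 0 0.05;0 0 0 0 0 0 0.05",
)

```text
t: 9.05
tcp_pos: [0.5242, 0.1516, 0.0684]
tcp_rot: [0.0, 0.708, 0.706, 0.001]
wrist_force: [-2.3, 3.5, 13.0]
opening: 0.0562
finger_force: 38.9
```

The cup is seated, with 13 N upward. Now I ease off, open and retreat.

Scaled: -0.05 m is -0.2, -0.04 m is -0.16.

handwheel(
  increments="0 0 -0.004 0 0 0 0.05;0 0 0 0 0 0 0.062;0 0 0 0 0 0 0.07;0 0 0 0 0 0 0.085;0 0 0 0 0 0 0.085;0 0 0 0 0 0 0.085;0 0 -0.08 0 0 0 0.085;0 0 -0.16 0 0 0 0.085;0 0 -0.2 0 0 0 0.085;0 0 -0.2 0 0 0 0.085;-0.2 0 0 0 0 0 0.085;-0.2 0 0 0 0 0 0.085;0 0 0 0 0 0 0.085;0 0 0 0 0 0 0.085",
)

```text
t: 10.8
tcp_pos: [0.5235, 0.0513, 0.2283]
tcp_rot: [-0.0, 0.708, 0.706, 0.0]
wrist_force: [-0.3, -0.8, 0.7]
opening: 0.0852
finger_force: 0.0
```

Run:
```python
from h import *
p=robot.read_camera("wrist");q=robot.read_camera("side")
a=cv2.resize(p["color"],(480,300));b=cv2.resize(q["color"][130:330,285:395],(303,550),interpolation=cv2.INTER_CUBIC)
a=cv2.copyMakeBorder(a,0,250,0,0,cv2.BORDER_CONSTANT);cv2.imwrite("pics/w5.png",np.hstack([a,b]))
print(robot.state()["tcp_pos"])
for z in(.1,):print(proj(p,[.5245,.1515,z]),proj(q,[.5245,.1515,z]))
```

```text
[0.52344945 0.0520295  0.22823368]
[[319.5441933   64.60306101]] [[321.12140925 159.4026382 ]]
```

View pics/w5.png

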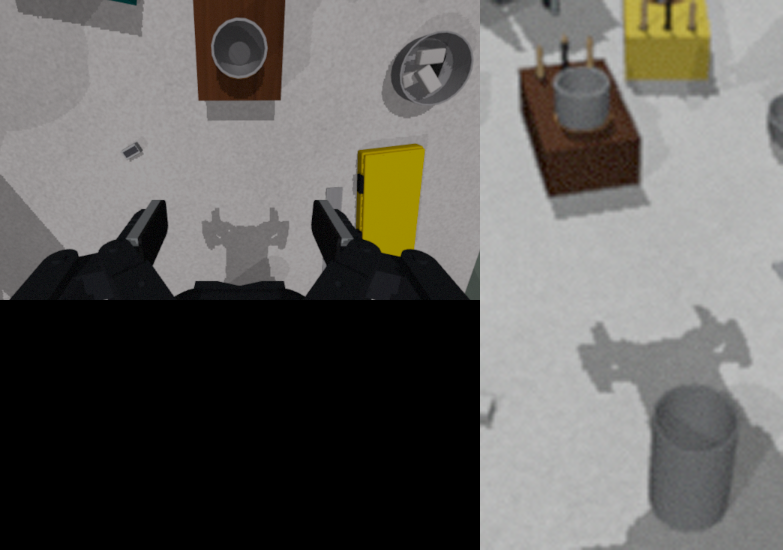

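The cup sits home and upright in the well: its rim is at (319,64), against (319.5,64.6) predicted for fully home. The tumbler is standing untouched and the stand has not moved.

```bash
python3 -c "
from plant import robot
print(robot.job_done())"
```

```text
the job is handed in; nothing more can be done
None
```

The steel cup was lowered all the way into the brown stand's well before I let go, and it sits fully home and upright; the stand and tumbler were not disturbed, and I handed the job in at about 11 s.

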